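# Uncover the screen-height fixture and set its bar on a spacer

### The job

Lift the loose cover off the screen-height fixture and stand it upright in the middle of the rubber mat. Take the spacer with the thicker blade by its wooden grip and slide the blade flat along the middle of the bed, midway between the posts and under the raised bar, until its tip is at the stop; let go, then press the bar down by its black button until you feel it sit on the blade. Leave the spacer in there, and leave the thin spacer and everything else on the table where it is.

Things in the scene. Friction and masses are not known exactly. Their poses are not given: they have to be found in the camera images.
- fixture: Screen-height fixture, fixed to the table: grey base plate 176 (x) x 140 (y) x 12 mm high, origin at the centre of its underside. Its bare top from x = -88 to +10 mm is the run-in bed; blades enter along +x at y = 0. A sliding bar 40 (x) x 116 (y) x 18 mm, at x = +24 to +64 mm, rides on two posts 14 mm thick (feet 24 mm) at x = +44, y = -45 and +45 mm, tops 66 mm above the origin.
- stop_face (a point): Middle of the front foot of the fixture's stop behind the bar, on the bed, 70 mm ahead of the fixture's origin and 12 mm above it; the stop is 60 mm wide and 18 mm high. Axes as the fixture's. At the start the loose cover hides bar, posts and stop.
- press_bar (a joint): How far the bar has been pressed down from its highest position, m (0 to 0.026). The gap between bed and underside of the bar is 0.030 minus this value; it starts between 22 and 30 mm, and is 14 mm when the bar sits on the thick blade. The bar stays at any height; pushing it down takes about 4 to 6 N.
- press_button_top (a point): Centre of the top face of the round black button (32 mm across, 25 mm high) in the middle of the bar; it moves with the bar: 77 to 85 mm above the table at the start, 69 mm when the bar sits on the thick blade.
- cover_handle (a point): Middle of the handle of the loose grey cover, a box open below, 74 (x) x 132 (y) x 84 mm high, walls 4 mm, 0.25 kg. The black handle bar runs along the cover's y: 80 mm long, 14 mm thick (x), 16 mm high, its middle 27 mm above the roof. At the start the rim stands on the fixture's base, axes as the fixture's, with 3 to 10 mm play inside; lift it straight up by 80 mm to clear the bar.
- cover_bottom (a point): Centre of the cover's open lower rim, 111 mm below cover_handle.
- mat_centre (a point): Centre of the top of the black rubber mat, fixed to the table, 110 (x) x 160 (y) mm, 3 mm thick. The cover is to stand in the middle of it, either way round.
- thick_spacer_grip (a point): Middle, half-way up, of the wooden grip (60 (x) x 36 (y) x 36 mm) of the spacer with the thicker blade, 0.22 kg. Grip and blade share a flat underside 18 mm below this point. The blade, 36 mm wide, 14 mm thick, points along +x, its tip 115 mm ahead of this point. Lies flat on the table; pinch it across y. Which of the two spacers lies on the left varies.
- thick_spacer_tip (a point): Centre of the blade's tip of the thick spacer, 7 mm above its underside, 115 mm ahead of its grip's middle.
- thin_spacer_grip (a point): The same point of the other spacer, which is alike except that its blade is only 6 mm thick and narrower, 24 mm wide, plainly less wide than its grip. Not to be used.
- ink_jar_a: Black-lidded ink jar, 64 mm across, 72 mm high. Bystander, not to be disturbed; origin at the centre of its underside.
- ink_jar_b: Yellow-lidded ink jar, 62 mm across, 70 mm high. Bystander, not to be disturbed; origin at the centre of its underside.
- ink_jar_c: White ink jar, 58 mm across, 62 mm high. Bystander, not to be disturbed; origin at the centre of its underside.
- squeegee: Wooden squeegee lying flat, 73 x 190 x 24 mm. Bystander, not to be disturbed; origin at the centre of its underside.
- pin_case: Shallow grey case, 82 x 110 x 29 mm. Bystander, not to be disturbed; origin at the centre of its underside.
- cover: The cover itself; origin at cover_bottom.
- thick_spacer: The thick spacer itself; origin on its underside, half-way along its 145 mm length, 42.5 mm ahead of the grip's middle.

How it is judged:
By the outcome, as a careful person would: the job done as asked, in the order asked, and still so for the second after the job is handed in, with the robot touching nothing.
It also fails if it takes over 64 s, if anything falls off the work surface, if the arm or the gripper's body presses on something with over 40 N, if the wrist force passes 120 N, or if a joint passes its speed limit or range.

### The arm

A 6-joint arm with a two-finger parallel gripper is mounted at the origin on a cart in front of the work surface, level with it; the furniture and walls round the work are solid. World frame = base frame: x ahead of the robot, y to its left, z up, the work surface at z = 0. Lengths are in m, angles in rad, forces in N, time in s.
With the tool pointing down it reaches from about 0.25 to 0.725 m from the base axis. Payload 4 kg.
Tool frame: the origin (TCP) lies on the centre line of the jaws, within the pads' length; the fingertips stand 11 mm ahead of it and the grasp point (between the pads) lies 8 mm behind it (bot.nose_length is the distance from the TCP to the fingertips, in m); z points along the fingers, y is the direction in which the jaws open and shut (so a half turn about z gives the same grasp; the last joint's range is limited). The gripper opens to 85 mm and grips with 20 to 120 N. Pads are 22 mm wide; open, the fingers measure 114 mm over their backs; the gripper's body (76 mm by 85 mm) begins 54 mm behind the grasp point. The pads swing forward as they close: fully open they stand 13 mm farther back than shut.
Start: joints at [1.159, 0.241, 0.005, 1.335, 0, 1.571], TCP at [0.2, 0.458, 0.242] pointing down, gripper open.
Joint ranges: [-2.72, 2.72], [-1.05, 1.87], [-1.09, 1.28], [-1.99, 2.15], [-1.42, 1.44], [-3.14, 3.14]. Speed limits (rad/s): [2.79, 2.79, 3.14, 3.14, 3.14, 3.14].

### API

Orientations are given as a unit quaternion [x, y, z, w].
In Python, from workcell import bot gives the robot as it stands.
- The arm moves only by the tool play_rows, never from a script. Its argument "plan" is one flat list of numbers, 6 for each row, row after row: the shift along the tool's x, y, z in mm, then the turn, a rotation vector about the tool's x, y, z in rad. A call has 1 to 20 rows; each row shifts and turns the commanded pose from where the row before left it, along the tool's axes as they then stand; what a row does not reach is not made up. A row lasts 1/8 s, in which the tool goes at most 62.5 mm and 10.7 degrees, less where a joint would pass 70% of its speed; a pose out of reach is approached as far as the arm can. A call with a gripper value outside its range is refused whole. "hand" is the opening in per cent of the stroke, from 0 (shut) to 100 (fully open), set as the call begins (left out, the last holds). The fingers move at their own pace and stop on an object; the grip force is fixed at half the most. Time passes only in rows, so rows that do not move let the fingers close. It gives the time, the measured TCP pose, the force and the opening at its end, in the units of the state.
- bot.get_obs(): the state, without advancing time (a new reading comes with each control period).
- bot.camera(name): name is "side" or "top"; returns a dict with "frame" (400x640x3 uint8, blue, green, red), "range_z" (400x640 float32, m along the optical axis (not along the pixel's ray), 0 where there is no reading), "K" (3x3 intrinsics, pixels), "cam_to_world" (4x4, takes a point from camera to world coordinates). Camera axes: x right, y down, z forward; pixel columns grow to the right and rows downward; lengths in m; the calibration is good to about 2 mm. A picture is of the moment at which its call begins.
- bot.job_done(): hands the job in, once; it reports no verdict.
Trained networks look in the newest picture that a camera, given by its name, has taken for a name from the list of things; names that differ only in an ending like _2 or _b are one class to them, and where a whole thing is asked for, a point or a joint stands for the part that bears it (a point fixed in the world has none). Each returns a list of dicts, best first, with "p" (0 to 1); they miss things now and then, are a little off and sometimes report something else, mostly with a low value. They report only what shows in the picture. A call takes as long as a camera call.
- bot.outline_of(query, camera): "mask" (400x640 bool, what is visible of it) and "point" ([row, column] in pixels, amid what is visible of it).
The state is a dict: "clock": time; "joint_pos": joint angles; "joint_vel": joint speeds; "tau": joint torques, N m; "eef_pos": TCP position; "tool_rot": TCP orientation; "ft_force": force on the tool from outside, world axes, zero at the start; "ft_torque": the same for the moment, N m; "grip_width": finger opening in m.
Only numpy, scipy, OpenCV 4.12 (cv2) and the standard library are available. Lean on these libraries where they do the work, as an engineer would, in place of code of your own. Each camera call takes 0.05 s, during which the arm holds its last target.

## Working session

There is one attempt and no reset: what is moved stays moved. The work goes in short steps, Python scripts to look and compute and a tool call to move; the robot and the scene stay as the last step left them, time stands still between calls to the robot, and variables do not carry over. Pictures are saved under pics/ and viewed, and the job is handed in when it is done.

Besides the shell and the picture viewer there is one more tool, called after "Emit:" as name(argument=value, ...) on one line, values as JSON. play_rows: Moves the arm, as the interface text tells. Its arguments: {"type":"object","properties":{"plan":{"type":"array","items":{"type":"number"}},"hand":{"type":"number"}},"required":["plan"]}

```bash
ls; mkdir -p pics
python3 - <<'E'
from workcell import bot
import cv2,pickle
o=bot.get_obs();print(o)
for c in("top","side"):
    d=bot.camera(c);cv2.imwrite(f"pics/{c}0.png",d["frame"]);pickle.dump(d,open(f"{c}0.pkl","wb"))
    print(c,d["K"],d["cam_to_world"])
    for q in("fixture","cover","cover_handle","thick_spacer","thin_spacer","thick_spacer_grip","mat_centre","ink_jar_a","squeegee","pin_case"):
        for r in bot.outline_of(q,c)[:3]:print(q,round(r["p"],2),r["point"],r["mask"].sum())
E
```

```text
pics
{'clock': 0.0, 'joint_pos': array([1.15904927e+00, 2.41386059e-01, 3.70589391e-03, 1.33520997e+00,
       1.35202266e-06, 1.57080061e+00]), 'joint_vel': array([-0.00138441, -0.00233955, -0.0008235 ,  0.00169437,  0.0009863 ,
       -0.00111718]), 'tau': array([-1.10687397e-03, -3.72319150e+01,  2.52406508e+01,  1.70994300e-02,
        1.55813755e-04, -5.75612859e-06]), 'eef_pos': array([0.19985614, 0.45764153, 0.24141939]), 'tool_rot': array([ 2.04424306e-01,  9.78881815e-01, -1.02466002e-03, -2.14670384e-04]), 'ft_force': array([-1.441881  ,  0.75073423, -0.51664064]), 'ft_torque': array([ 0.01358965, -0.02690897,  0.00531333]), 'grip_width': 0.08530892136710219}
top [[494.54211862   0.         320.13474929]
 [  0.         494.54211862 195.07798619]
 [  0.           0.           1.        ]] [[ 0.00805246 -0.98646179  0.16379345  0.39511627]
 [-0.99991519 -0.00626663  0.01141674  0.13580328]
 [-0.01023574 -0.16387149 -0.98642859  1.23006903]
 [ 0.          0.          0.          1.        ]]
fixture 0.93 [246.3, 328.0] 2268
fixture 0.67 [205.6, 323.4] 2069
cover 0.85 [206.7, 321.5] 1941
cover_handle 0.81 [209.1, 321.9] 1936
thick_spacer 0.94 [201.0, 221.2] 905
thick_spacer 0.67 [209.4, 319.3] 1995Traceback (most recent call last):
  File "<stdin>", line 8, in <module>
ValueError: it knows: cover, cover_bottom, cover_handle, fixture, ink_jar, mat_centre, pin_case, press_bar, press_button_top, squeegee, stop_face, thick_spacer, thick_spacer_grip, thick_spacer_tip, thin_spacer_gr
```

Run:
```python
from workcell import bot
import cv2,pickle
for c in("top","side"):
    d=bot.camera(c);cv2.imwrite(f"pics/{c}0.png",d["frame"])
    out={}
    for q in("fixture","cover","thick_spacer","thin_spacer_grip","mat_centre","ink_jar_a","squeegee","pin_case"):
        out[q]=bot.outline_of(q,c)
        for r in out[q][:3]:print(c,q,round(r["p"],2),r["point"],r["mask"].sum())
    d["out"]=out;pickle.dump(d,open(f"{c}0.pkl","wb"))
```

```text
top fixture 0.91 [246.1, 329.4] 2240
top cover 0.83 [207.8, 324.5] 2057
top thick_spacer 0.95 [199.0, 221.6] 954
top thin_spacer_grip 0.57 [209.2, 255.3] 675
top mat_centre 0.91 [236.1, 436.1] 2850
top ink_jar_a 0.63 [133.8, 339.2] 639
top ink_jar_a 0.61 [138.7, 286.0] 533
top ink_jar_a 0.56 [175.9, 398.2] 493
top squeegee 0.95 [281.2, 227.7] 2354
top pin_case 0.69 [279.4, 433.1] 1571
side fixture 0.89 [242.8, 343.5] 1166
side fixture 0.5 [202.1, 273.8] 551
side fixture 0.39 [273.2, 252.1] 982
side cover 0.59 [218.9, 317.7] 1791
side thick_spacer 0.91 [271.4, 249.9] 919
side thin_spacer_grip 0.96 [259.9, 287.3] 728
side thin_spacer_grip 0.16 [217.8, 318.6] 1842
side ink_jar_a 0.93 [201.8, 276.4] 545
side ink_jar_a 0.75 [221.3, 250.3] 567
side ink_jar_a 0.5 [185.9, 334.6] 193
side squeegee 0.92 [299.1, 326.5] 2152
side squeegee 0.33 [214.4, 316.8] 1834
side pin_case 0.8 [211.7, 409.7] 166
```

View pics/top0.png

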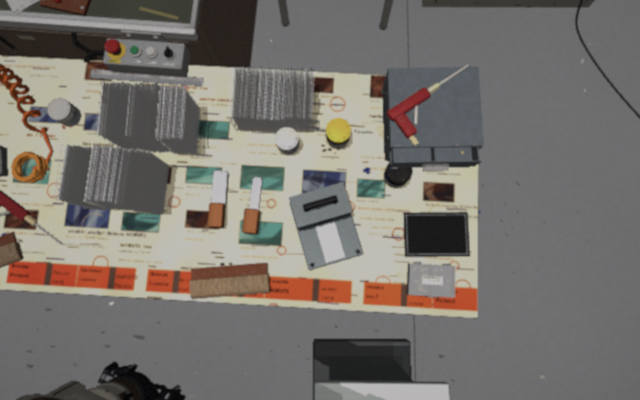

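```bash
sleep 1
```

```text
(no output)
```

View pics/side0.png

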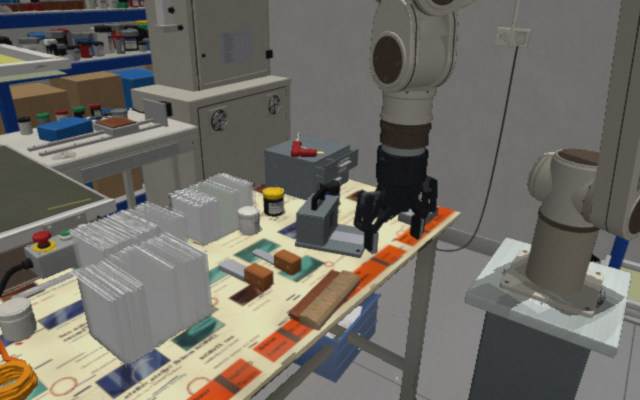

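The top picture shows the fixture at about (325,225), turned by some 15°, with the cover on its far half and the handle at (320,203). The mat is at (436,234). The wide-bladed thick spacer is at (217,200) and the thin one at (252,205). Jars are at (287,138), (338,130) and (398,173), and the pin case at (432,280). Next I'll get the metric poses.

```bash
cat > h.py <<'E'
import numpy as np,cv2,pickle
def cloud(d):
    z=d["range_z"];v,u=np.mgrid[:z.shape[0],:z.shape[1]];K=d["K"]
    p=np.stack([(u-K[0,2])*z/K[0,0],(v-K[1,2])*z/K[1,1],z],-1)
    T=d["cam_to_world"];w=p@T[:3,:3].T+T[:3,3];w[z<=0]=np.nan;return w
def rect(p):
    (c,s,a)=cv2.minAreaRect((p[:,:2]*1000).astype(np.float32));return np.round(c,1),np.round(s,1),round(a,1)
E
python3 - <<'E'
from h import *
d=pickle.load(open("top0.pkl","rb"));w=cloud(d)
o=d["out"]
for q in o:
  for r in o[q][:3]:
    if r["p"]<.5: continue
    P=w[r["mask"]];P=P[~np.isnan(P[:,0])]
    print(q,rect(P),"z pct",np.round(np.percentile(P[:,2],[2,25,50,75,98]),3))
tab=w[185:195,240:246].reshape(-1,3);print("table z",np.nanmedian(w[240:250,100:300,2]))
# cover: roof, handle by height
R=w[150:290,270:380].reshape(-1,3)
for lo,hi in((.005,.02),(.085,.104),(.112,.14)):
    P=R[(R[:,2]>lo)&(R[:,2]<hi)];print(lo,hi,len(P),rect(P),P.mean(0))
d2=pickle.load(open("side0.pkl","rb"));w2=cloud(d2)
for q in("thick_spacer","cover"):
    P=w2[d2["out"][q][0]["mask"]];P=P[~np.isnan(P[:,0])];print("side",q,rect(P),np.round(np.percentile(P[:,2],[2,50,98]),3))
for name,W,box in(("top",w,None),):
  for lab,c0,c1 in(("L",200,232),("R",238,268)):
    B=W[165:240,c0:c1].reshape(-1,3)
    P=B[B[:,2]>.026];print(lab,"grip",len(P),rect(P))
    P=B[(B[:,2]>.004)&(B[:,2]<.026)];print(lab,"low",len(P),rect(P),np.median(P[:,2]))
t=cv2.resize(d["frame"][150:290,190:390],(800,560),interpolation=cv2.INTER_CUBIC);cv2.imwrite("pics/z0.png",t)
E
```

```text
fixture (array([479.1, 123.4]), array([ 98.6, 140.4]), 16.3) z pct [0.007 0.01  0.012 0.014 0.017]
cover (array([569.5, 148.6]), array([ 93.9, 149. ]), 16.2) z pct [0.011 0.093 0.096 0.098 0.132]
thick_spacer (array([587. , 408.3]), array([ 47.1, 147.6]), 88.0) z pct [-0.001  0.013  0.016  0.034  0.039]
thin_spacer_grip (array([571.7, 314.1]), array([ 35.7, 144.3]), 83.9) z pct [0.002 0.006 0.03  0.035 0.039]
mat_centre (array([ 501.5, -138.8]), array([109.2, 160. ]), 0.8) z pct [-0.002  0.001  0.003  0.004  0.008]
ink_jar_a (array([757.9,  99.7]), array([59.4, 85.3]), 58.3) z pct [0.001 0.064 0.068 0.07  0.074]
ink_jar_a (array([728.2, 231.7]), array([56. , 56.5]), 46.4) z pct [0.002 0.057 0.06  0.062 0.065]
ink_jar_a (array([637.5, -43. ]), array([72.7, 43.6]), 80.1) z pct [0.013 0.066 0.07  0.072 0.076]
squeegee (array([385.4, 370.9]), array([ 73.6, 199.3]), 5.0) z pct [0.009 0.014 0.019 0.022 0.026]
pin_case (array([ 391.1, -122.5]), array([117.8,  81.5]), 88.1) z pct [0.006 0.026 0.028 0.03  0.033]
table z -0.0008681345737513446
0.005 0.02 2439 (array([542.9, 137.9]), array([349.4, 270.5]), 2.7) [0.48481364 0.12643079 0.01164314]
0.085 0.104 1572 (array([561. , 148.2]), array([ 74.9, 131.8]), 16.8) [0.55950289 0.14821664 0.09546562]
0.112 0.14 235 (array([560.6, 148.5]), array([14.7, 79.3]), 17.0) [0.56006501 0.14838534 0.12899535]
side thick_spacer (array([592.5, 404.7]), array([ 38.4, 165.3]), 87.1) [0.    0.013 0.036]
side cover (array([588.8,  83.5]), array([ 89.6, 292. ]), 24.9) [0.015 0.076 0.128]
L grip 373 (array([543.4, 405. ]), array([37.6, 60.1]), 88.1)
L low 567 (array([582. , 412.7]), array([184.2,  78.1]), 2.0) 0.0134521232770759
R grip 364 (array([529.3, 319.1]), array([36.8, 59.8]), 84.2)
R low 308 (array([580.7, 319.3]), array([182.4,  72.4]), 1.5) 0.006248670211844942
```

```bash
sleep 2
```

```text
(no output)
```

View pics/z0.png

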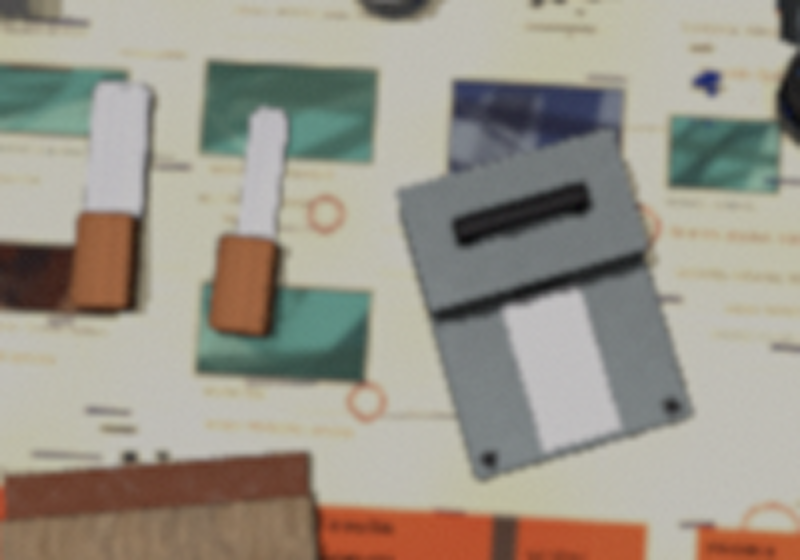

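```bash
cat >> h.py <<'E'
from scipy.spatial.transform import Rotation as Rn
def go(pos,psi,o=None):
    """shift (tool axes now, mm) & turn about current axes for tool-down with jaw yaw psi deg"""
    if o is None:
        from workcell import bot;o=bot.get_obs()
    R=Rn.from_quat(o["tool_rot"]);p=np.radians(psi)
    T=Rn.from_matrix(np.array([[-np.sin(p),np.cos(p),0],[np.cos(p),np.sin(p),0],[0,0,-1]]))
    dw=(np.array(pos)-o["eef_pos"])*1000
    print("eef",np.round(o["eef_pos"]*1000,1),"clock",o["clock"],"ft",np.round(o["ft_force"],1),"w",o["grip_width"])
    print("turn",np.round((R.inv()*T).as_rotvec(),4),"shift now",np.round(R.inv().apply(dw),1),"shift after turn",np.round(T.inv().apply(dw),1))
E
python3 - <<'E'
from h import *
go([.5605,.1484,.175],16.7)
d=pickle.load(open("top0.pkl","rb"));w=cloud(d)
M=d["out"]["thick_spacer"][0]["mask"];P=w[M]
b=P[(P[:,2]>.008)&(P[:,2]<.02)];g=P[P[:,2]>.03]
for x0 in np.arange(.5,.68,.015):
    q=P[(P[:,0]>x0)&(P[:,0]<x0+.015)&(P[:,2]>.009)]
    if len(q):print(round(x0,3),np.round([q[:,1].min(),q[:,1].max(),np.median(q[:,1])],4))
print(P[P[:,2]>.009][:,0].min(),P[P[:,2]>.009][:,0].max())
for q in("mat_centre","pin_case"):print(np.nanmean(w[d["out"][q][0]["mask"]],0))
E
```

```text
eef [200.1 458.2 242.3] clock 1.15 ft [ 0.5 -1.2  0.1] w 0.08557940300177258
turn [ 0.     -0.      0.8675] shift now [-454.3 -139.7   67.3] shift after turn [-400.3  256.2   67.3]
0.5 [0.3895 0.4179 0.4011]
0.515 [0.3869 0.4221 0.4028]
0.53 [0.3869 0.424  0.402 ]
0.545 [0.386  0.4212 0.4023]
0.56 [0.3862 0.4221 0.4013]
0.575 [0.3855 0.4221 0.4028]
0.59 [0.3844 0.4207 0.4025]
0.605 [0.3852 0.421  0.4029]
0.62 [0.3834 0.4198 0.4015]
0.635 [0.3838 0.4205 0.4026]
0.65 [0.385  0.4174 0.4023]
0.5125133759755873 0.657473049391234
[ 0.50147892 -0.13855987  0.0026838 ]
[ 0.38965715 -0.11789162  0.02733259]
```

Emit:
play_rows(plan=[0, 0, 0, 0, 0, 0.174, 0, 0, 0, 0, 0, 0.174, 0, 0, 0, 0, 0, 0.174, 0, 0, 0, 0, 0, 0.174, 0, 0, 0, 0, 0, 0.171, -40, 25.6, 0, 0, 0, 0, -40, 25.6, 0, 0, 0, 0, -40, 25.6, 0, 0, 0, 0, -40, 25.6, 0, 0, 0, 0, -40, 25.6, 0, 0, 0, 0, -40, 25.6, 0, 0, 0, 0, -40, 25.6, 0, 0, 0, 0, -40, 25.6, 0, 0, 0, 0, -40, 25.6, 0, 0, 0, 0, -40, 25.6, 0, 0, 0, 0, 0, 0, 35, 0, 0, 0, 0, 0, 32, 0, 0, 0, 0, 0, 0, 0, 0, 0], hand=100)

```text
clock: 3.4
eef_pos: [0.5584, 0.148, 0.1724]
tool_rot: [0.597, 0.802, -0.003, -0.002]
ft_force: [-0.7, -0.6, -0.2]
grip_width: 0.0855
```

Run:
```python
from h import *
go([.5607,.1484,.115],16.7)
```

```text
eef [558.4 148.  172.4] clock 3.4 ft [-0.7 -0.6 -0.2] w 0.08546905651867114
turn [-0.0068 -0.0002  0.0001] shift now [-0.3  2.7 57.4] shift after turn [-0.3  2.3 57.4]
```

Emit:
play_rows(plan=[0, 2.3, 15, 0, 0, 0, 0, 0, 15, 0, 0, 0, 0, 0, 14, 0, 0, 0, 0, 0, 13, 0, 0, 0, 0, 0, 0, 0, 0, 0])

```text
clock: 4.03
eef_pos: [0.5616, 0.1492, 0.1168]
tool_rot: [0.597, 0.802, -0.001, -0.001]
ft_force: [-0.6, 0.4, 0.7]
grip_width: 0.0852
```

Emit:
play_rows(plan=[0, 0, 0, 0, 0, 0, 0, 0, 0, 0, 0, 0, 0, 0, 0, 0, 0, 0, 0, 0, 0, 0, 0, 0, 0, 0, 0, 0, 0, 0, 0, 0, 0, 0, 0, 0], hand=0)

```text
clock: 4.78
eef_pos: [0.5625, 0.1495, 0.1187]
tool_rot: [0.597, 0.802, 0.0, 0.0]
ft_force: [-2.1, -1.2, 3.2]
grip_width: 0.0127
```

Emit:
play_rows(plan=[0, 0, -8, 0, 0, 0, 0, 0, -12, 0, 0, 0, 0, 0, -15, 0, 0, 0, 0, 0, -15, 0, 0, 0, 0, 0, -15, 0, 0, 0, 0, 0, -15, 0, 0, 0, 0, 0, -15, 0, 0, 0, 0, 0, -15, 0, 0, 0, 0, 0, 0, 0, 0, 0])

```text
clock: 5.9
eef_pos: [0.5636, 0.1497, 0.2301]
tool_rot: [0.597, 0.802, 0.001, 0.001]
ft_force: [0.4, 0.3, -2.3]
grip_width: 0.0127
```

Run:
```python
from h import *
from workcell import bot
d=bot.camera("side");cv2.imwrite("pics/s1.png",d["frame"])
go([.5015,-.1387,.230],0.5)
```

```text
eef [563.  149.6 229. ] clock 5.95 ft [-0.2  0.2 -3.6] w 0.012907664275054511
turn [ 1.400e-03 -2.000e-04  2.832e-01] shift now [-258.4 -141.9   -1.2] shift after turn [-287.7  -64.    -1. ]
```

```bash
sleep 3
```

```text
(no output)
```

View pics/s1.png

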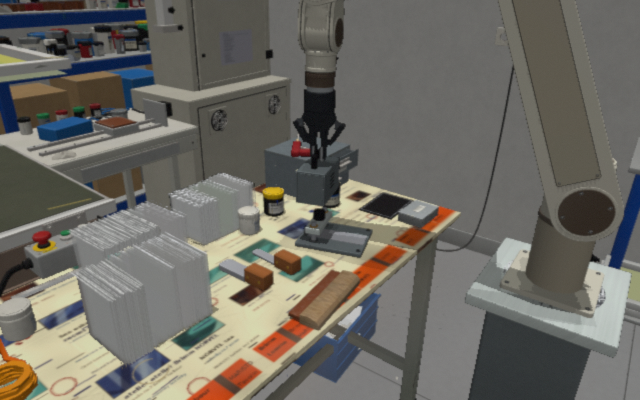

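The side view shows the cover hanging level and clear of the fixture at about (317,183). Next I'll carry it to the mat.

Emit:
play_rows(plan=[0, 0, 0, 0, 0, 0.09, 0, 0, 0, 0, 0, 0.1, 0, 0, 0, 0, 0, 0.09, -15, -3.5, 0, 0, 0, 0, -30, -6.5, 0, 0, 0, 0, -35, -8, 0, 0, 0, 0, -35, -8, 0, 0, 0, 0, -35, -8, 0, 0, 0, 0, -35, -8, 0, 0, 0, 0, -35, -8, 0, 0, 0, 0, -32, -7, 0, 0, 0, 0, -22, -4.5, 0, 0, 0, 0, -14, -2.5, 0, 0, 0, 0, 0, 0, 0, 0, 0, 0, 0, 0, 0, 0, 0, 0])

```text
clock: 7.82
eef_pos: [0.5021, -0.1387, 0.2282]
tool_rot: [0.703, 0.712, 0.0, -0.0]
ft_force: [-0.1, 0.3, -2.8]
grip_width: 0.0127
```

Run:
```python
from h import *
from workcell import bot
d=bot.camera("top");cv2.imwrite("pics/t2.png",d["frame"])
d["out"]={q:bot.outline_of(q,"top") for q in("press_bar","press_button_top","stop_face","fixture")}
pickle.dump(d,open("top2.pkl","wb"))
w=cloud(d)
for q in d["out"]:
  for r in d["out"][q][:2]:print(q,r["p"],r["point"],rect(w[r["mask"]]))
go([.5015,-.1387,.124],0.5)
t=cv2.resize(d["frame"][150:290,290:490],(800,560),interpolation=cv2.INTER_CUBIC);cv2.imwrite("pics/z2.png",t)
```

```text
press_button_top 0.9 [208.1, 321.2] (array([559.4, 148.8]), array([ 39.4, 115. ]), 18.9)
press_button_top 0.54 [248.5, 417.2] (array([ 472.4, -124.9]), array([161.7,  89.8]), 50.8)
stop_face 0.58 [227.8, 326.8] (array([514.7, 132.7]), array([175.8, 136.5]), 18.1)
fixture 0.74 [212.8, 253.3] (array([569.5, 309.2]), array([ 33.9, 145.6]), 77.7)
fixture 0.6 [232.8, 326.7] (array([497.4, 197.9]), array([172.9,   0. ]), 16.7)
eef [ 502.3 -138.6  228.3] clock 8.075 ft [ 0.6  0.2 -2.2] w 0.012727359471745291
turn [ 0.     -0.0001  0.0046] shift now [-1.000e-01 -8.000e-01  1.043e+02] shift after turn [-1.000e-01 -8.000e-01  1.043e+02]
```

```bash
sleep 3
```

```text
(no output)
```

View pics/z2.png

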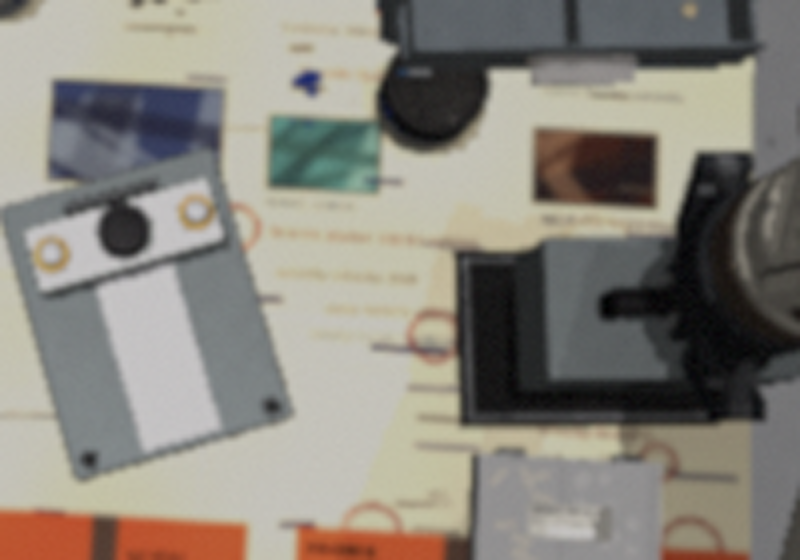

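The fixture is now uncovered, with its button at (125,230) in the crop. The cover hangs over the mat, so I'll lower it.

Emit:
play_rows(plan=[0, -0.5, 20, 0, 0, 0.005, 0, 0, 20, 0, 0, 0, 0, 0, 20, 0, 0, 0, 0, 0, 20, 0, 0, 0, 0, 0, 16, 0, 0, 0, 0, 0, 10, 0, 0, 0, 0, 0, 5, 0, 0, 0, 0, 0, 0, 0, 0, 0, 0, 0, 2, 0, 0, 0, 0, 0, 2, 0, 0, 0, 0, 0, 2, 0, 0, 0, 0, 0, 0, 0, 0, 0])

```text
clock: 9.57
eef_pos: [0.5015, -0.1392, 0.1112]
tool_rot: [0.705, 0.71, -0.0, -0.0]
ft_force: [-0.5, 0.1, -2.7]
grip_width: 0.0128
```

Emit:
play_rows(plan=[0, 0, 1, 0, 0, 0, 0, 0, 1, 0, 0, 0, 0, 0, 0, 0, 0, 0])

```text
clock: 9.95
eef_pos: [0.5017, -0.1393, 0.1097]
tool_rot: [0.705, 0.71, 0.0, 0.0]
ft_force: [-0.8, 0.3, 0.5]
grip_width: 0.0131
```

Emit:
play_rows(plan=[0, 0, 0.5, 0, 0, 0, 0, 0, 0, 0, 0, 0])

```text
clock: 10.2
eef_pos: [0.5017, -0.1393, 0.1097]
tool_rot: [0.705, 0.71, 0.0, 0.0]
ft_force: [-2.1, 0.8, 3.6]
grip_width: 0.0128
```

Emit:
play_rows(plan=[0, 0, 0, 0, 0, 0, 0, 0, 0, 0, 0, 0, 0, 0, 0, 0, 0, 0, 0, 0, 0, 0, 0, 0, 0, 0, 0, 0, 0, 0, 0, 0, -10, 0, 0, 0, 0, 0, -20, 0, 0, 0, 0, 0, -30, 0, 0, 0, 0, 0, -30, 0, 0, 0, 0, 0, 0, 0, 0, 0], hand=100)

```text
clock: 11.45
eef_pos: [0.5036, -0.1398, 0.2022]
tool_rot: [0.705, 0.71, 0.002, 0.003]
ft_force: [-0.2, 1.0, -0.2]
grip_width: 0.0853
```

Run:
```python
from h import *
go([.543,.4045,.200],88.3)
w=cloud(pickle.load(open("top2.pkl","rb")))
R=w[150:290,280:375].reshape(-1,3)
def c(lo,hi,m=None):
    P=R[(R[:,2]>lo)&(R[:,2]<hi)];print(lo,hi,len(P),rect(P),P.mean(0))
c(.03,.066);c(.03,.058);c(.068,.1)
P=R[(R[:,2]>.006)&(R[:,2]<.1)&(R[:,1]<.25)&(R[:,1]>0.03)]
b,_=None,None
m=((R[:,2]>.006)&(R[:,2]<.1)); 
f=pickle.load(open("top2.pkl","rb"))["out"]["stop_face"][0]["mask"];P=w[f];P=P[(P[:,2]>.008)&(P[:,2]<.016)]
print(rect(P),len(P))
```

```text
eef [ 503.6 -139.8  202.2] clock 11.45 ft [-0.2  1.  -0.2] w 0.08531567234331476
turn [ 0.0038  0.0066 -1.5341] shift now [544.   43.2   1.5] shift after turn [-23.2 545.3   2.2]
0.03 0.066 711 (array([628.9, 166.9]), array([190.2, 115.8]), 15.1) [0.56369073 0.15146902 0.05270967]
0.03 0.058 638 (array([628.9, 166.9]), array([190.2, 115.8]), 15.1) [0.56439594 0.15232925 0.05166735]
0.068 0.1 148 (array([557.4, 164.6]), array([30.6, 63.7]), 0.1) [0.5564063  0.14831696 0.07789169]
(array([515.8, 134.6]), array([176. , 139.7]), 16.7) 2723
```

Emit:
play_rows(plan=[0, 0, 0, 0, 0, -0.17, 0, 0, 0, 0, 0, -0.17, 0, 0, 0, 0, 0, -0.17, 0, 0, 0, 0, 0, -0.17, 0, 0, 0, 0, 0, -0.17, 0, 0, 0, 0, 0, -0.17, 0, 0, 0, 0, 0, -0.17, 0, 0, 0, 0, 0, -0.17, 0, 0, 0, 0, 0, -0.174, -2.1, 49.6, 0, 0, 0, 0, -2.1, 49.6, 0, 0, 0, 0, -2.1, 49.6, 0, 0, 0, 0, -2.1, 49.6, 0, 0, 0, 0, -2.1, 49.6, 0, 0, 0, 0, -2.1, 49.6, 0, 0, 0, 0, -2.1, 49.6, 0, 0, 0, 0, -2.1, 49.6, 0, 0, 0, 0, -2.1, 49.6, 0, 0, 0, 0, -2.1, 49.6, 0, 0, 0, 0, -2.1, 49.6, 0, 0, 0, 0])

```text
clock: 13.95
eef_pos: [0.5406, 0.4067, 0.1978]
tool_rot: [0.015, 1.0, -0.0, -0.0]
ft_force: [0.9, 0.2, 1.3]
grip_width: 0.0852
```

Emit:
play_rows(plan=[0, 0, 0, 0, 0, 0])

```text
clock: 14.08
eef_pos: [0.5397, 0.4088, 0.1963]
tool_rot: [0.012, 1.0, -0.0, -0.001]
ft_force: [0.5, -0.2, -1.3]
grip_width: 0.0855
```

Run:
```python
from h import *
from workcell import bot
d=bot.camera("top");cv2.imwrite("pics/t3.png",d["frame"])
w=cloud(d)
B=w[190:290,380:490].reshape(-1,3)
P=B[(B[:,2]>.08)&(B[:,2]<.094)];print("cover roof",rect(P),np.median(P[:,2]),len(P))
M=w[205:265,398:474].reshape(-1,3)
go([.543,.4045,.012],88.3)
t=cv2.resize(d["frame"][150:310,190:490],(800,427),interpolation=cv2.INTER_CUBIC);cv2.imwrite("pics/z3.png",t)
```

```text
cover roof (array([ 499.6, -140. ]), array([ 72.5, 133.9]), 0.6) 0.08673916236103985 1578
eef [540.  406.7 196.7] clock 14.125 ft [ 0.5 -0.4 -0.2] w 0.08551736669064784
turn [-0.002  -0.002   0.0027] shift now [ -3.5  -1.7 184.7] shift after turn [ -3.1  -2.1 184.7]
```

```bash
sleep 3
```

```text
(no output)
```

View pics/z3.png

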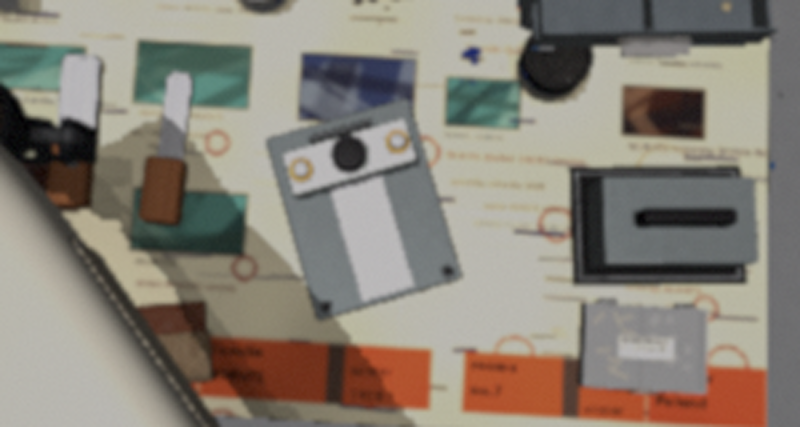

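The top view shows the cover upright and centred on the mat (about 2 mm off, roof at 87 mm). Its handle is at (685,217) in the crop. I'll descend onto the thick spacer next.

Emit:
play_rows(plan=[-3.3, -2, 20, 0, 0, 0, 0, 0, 30, 0, 0, 0, 0, 0, 30, 0, 0, 0, 0, 0, 30, 0, 0, 0, 0, 0, 20, 0, 0, 0, 0, 0, 15, 0, 0, 0, 0, 0, 0, 0, 0, 0, 0, 0, 0, 0, 0, 0])

```text
clock: 15.12
eef_pos: [0.5448, 0.4034, 0.0549]
tool_rot: [0.015, 1.0, 0.0, 0.001]
ft_force: [0.1, -0.1, -0.3]
grip_width: 0.0853
```

Run:
```python
from h import *
go([.543,.4045,.018],88.3)
```

```text
eef [544.8 403.4  54.9] clock 15.125 ft [ 0.1 -0.1 -0.3] w 0.08530183606606286
turn [ 0.001   0.0013 -0.0006] shift now [ 1.9  1.1 36.9] shift after turn [ 1.9  1.1 36.9]
```

Emit:
play_rows(plan=[1, 0.8, 12, 0, 0, 0, 0, 0, 12, 0, 0, 0, 0, 0, 12, 0, 0, 0, 0, 0, 0, 0, 0, 0, 0, 0, 0, 0, 0, 0])

```text
clock: 15.75
eef_pos: [0.5433, 0.4042, 0.0177]
tool_rot: [0.015, 1.0, -0.0, -0.0]
ft_force: [0.9, 0.3, 0.3]
grip_width: 0.0854
```

Emit:
play_rows(plan=[0, 0, 0, 0, 0, 0, 0, 0, 0, 0, 0, 0, 0, 0, 0, 0, 0, 0, 0, 0, 0, 0, 0, 0, 0, 0, 0, 0, 0, 0, 0, 0, 0, 0, 0, 0], hand=0)

```text
clock: 16.5
eef_pos: [0.5436, 0.4045, 0.0185]
tool_rot: [0.015, 1.0, 0.0, 0.0]
ft_force: [-0.6, 0.8, 4.1]
grip_width: 0.035
```

Emit:
play_rows(plan=[0, 0, -5, 0, 0, 0, 0, 0, -15, 0, 0, 0, 0, 0, -25, 0, 0, 0, 0, 0, -25, 0, 0, 0, 0, 0, -25, 0, 0, 0, 0, 0, -15, 0, 0, 0, 0, 0, 0, 0, 0, -0.1, 0, 0, 0, 0, 0, -0.12, 0, 0, 0, 0, 0, -0.1, 0, 0, 0, 0, 0, 0])

```text
clock: 17.75
eef_pos: [0.5429, 0.4039, 0.1275]
tool_rot: [-0.144, 0.99, -0.0, -0.0]
ft_force: [-0.1, 0.1, -1.3]
grip_width: 0.0348
```

Run:
```python
from h import *
go([.4056,.1015,.125],106.7)
```

```text
eef [542.9 403.9 127.5] clock 17.75 ft [-0.1  0.1 -1.3] w 0.03475147767173245
turn [-0.0004 -0.001  -0.0024] shift now [ 217.8 -250.7    2.8] shift after turn [ 218.4 -250.2    2.5]
```

Emit:
play_rows(plan=[12, -14, 0, 0, 0, 0, 22, -25, 0, 0, 0, 0, 26, -30, 0, 0, 0, 0, 26, -30, 0, 0, 0, 0, 26, -30, 0, 0, 0, 0, 26, -30, 0, 0, 0, 0, 26, -30, 0, 0, 0, 0, 24, -27, 0, 0, 0, 0, 20, -22, 0, 0, 0, 0, 10, -12, 0, 0, 0, 0, 0, 0, 0, 0, 0, 0, 0, 0, 0, 0, 0, 0])

```text
clock: 19.25
eef_pos: [0.4068, 0.1029, 0.1281]
tool_rot: [-0.145, 0.989, 0.0, 0.001]
ft_force: [0.1, -0.2, -1.3]
grip_width: 0.0354
```

```bash
cat > look.py <<'E'
from h import *
from workcell import bot
import sys
n=sys.argv[1]
d=bot.camera("top");w=cloud(d);pickle.dump(d,open(f"top{n}.pkl","wb"))
d2=bot.camera("side");w2=cloud(d2);pickle.dump(d2,open(f"side{n}.pkl","wb"))
a=cv2.resize(d["frame"][150:290,260:400],(560,560),interpolation=cv2.INTER_CUBIC)
cv2.imwrite(f"pics/z{n}.png",a)
b=cv2.resize(d2["frame"][150:290,230:430],(800,560),interpolation=cv2.INTER_CUBIC);cv2.imwrite(f"pics/y{n}.png",b)
go([.4056,.1015,.03],106.7)
E
python3 look.py 4
```

```text
eef [406.6 103.  127.9] clock 19.35 ft [-0.2 -0.7 -1.5] w 0.03492552820883885
turn [ 0.0002  0.0007 -0.0004] shift now [ 1.4 -1.2 97.9] shift after turn [ 1.4 -1.2 97.9]
```

```bash
sleep 4
```

```text
(no output)
```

View pics/z4.png

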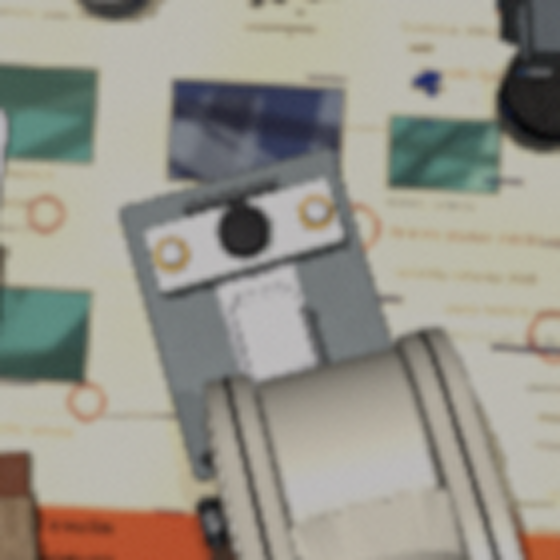

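View pics/y4.png

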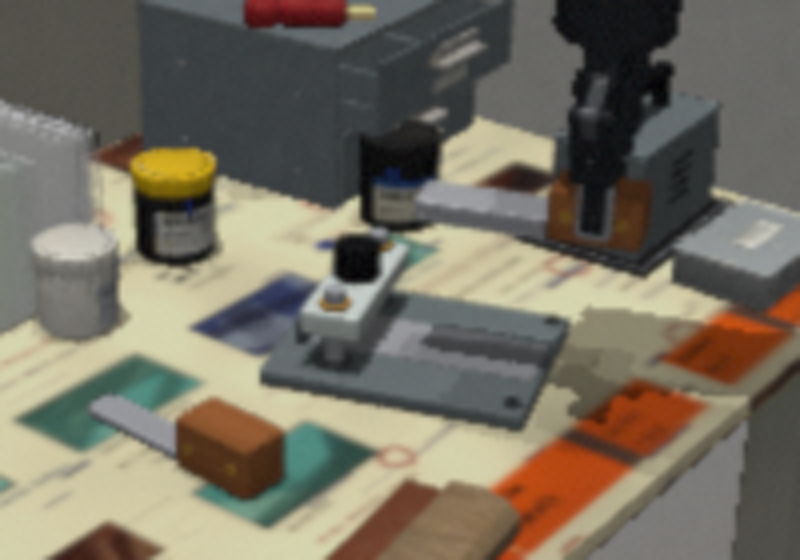

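The spacer is held level above the bed. In the top crop its blade is at about (270,320), roughly along the bed's axis. I'll measure the blade's position and tilt.

Run:
```python
from h import *
F=np.array([.5158,.1346]);t=np.radians(16.7);R=np.array([[np.cos(t),np.sin(t)],[-np.sin(t),np.cos(t)]])
w=cloud(pickle.load(open("top4.pkl","rb")));B=w[205:260,300:355].reshape(-1,3)
P=B[(B[:,2]>.1)&(B[:,2]<.14)];L=(P[:,:2]-F)@R.T*1000
k=(np.abs(L[:,1])<30)&(L[:,0]<10);L=L[k];z=P[k,2]*1000
print(len(L))
for a in range(-80,10,10):
    m=(L[:,0]>a)&(L[:,0]<=a+10)
    if m.sum()>4:print(a,m.sum(),np.round([np.percentile(L[m,1],3),np.percentile(L[m,1],97),np.median(z[m])],1))
print(L[:,0].max())
w=cloud(pickle.load(open("side4.pkl","rb")));B=w[185:212,330:368].reshape(-1,3)
P=B[(B[:,2]>.095)&(B[:,2]<.14)];L=(P[:,:2]-F)@R.T*1000;k=(np.abs(L[:,1])<40);L=L[k];z=P[k,2]*1000
for a in range(-80,10,10):
    m=(L[:,0]>a)&(L[:,0]<=a+10)
    if m.sum()>4:print(a,m.sum(),np.round([np.percentile(L[m,1],3),np.percentile(L[m,1],97),np.percentile(z[m],3),np.percentile(z[m],97)],1))
```

```text
344
-50 53 [-14.9  19.  123. ]
-40 71 [-14.4  18.8 123.7]
-30 71 [-14.2  18.7 123.4]
-20 73 [-14.8  19.  123.4]
-10 66 [-13.9  18.7 123.5]
0 10 [-11.1  16.  122.6]
1.7678584371707318
-80 40 [-10.8  22.4 109.8 122.7]
-70 43 [-13.7  22.1 108.  122.7]
-60 40 [-10.9  21.5 109.8 122.6]
-50 45 [-12.8  21.7 108.9 122.8]
-40 42 [ -9.9  23.8 109.5 123.6]
-30 39 [-11.2  22.1 109.3 122.7]
-20 42 [-13.   20.9 108.  122.9]
-10 36 [-12.7  21.9 109.3 122.5]
```

Emit:
play_rows(plan=[0, -2.3, 15, 0, 0, 0, 0, 0, 20, 0, 0, 0, 0, 0, 20, 0, 0, 0, 0, 0, 20, 0, 0, 0, 0, 0, 12, 0, 0, 0, 0, 0, 6, 0, 0, 0, 0, 0, 0, 0, 0, 0, 0, 0, 0, 0, 0, 0])

```text
clock: 20.35
eef_pos: [0.4071, 0.1002, 0.0353]
tool_rot: [-0.145, 0.989, 0.0, 0.001]
ft_force: [0.4, -0.5, -1.4]
grip_width: 0.0353
```

Emit:
play_rows(plan=[0, 0, 1.5, 0, 0, 0, 0, 0, 0, 0, 0, 0])

```text
clock: 20.6
eef_pos: [0.4067, 0.1, 0.0335]
tool_rot: [-0.145, 0.989, 0.0, 0.0]
ft_force: [0.4, 0.7, -2.0]
grip_width: 0.0349
```

Emit:
play_rows(plan=[0, 0, 1, 0, 0, 0, 0, 0, 0, 0, 0, 0])

```text
clock: 20.85
eef_pos: [0.4065, 0.1, 0.0323]
tool_rot: [-0.145, 0.989, -0.0, -0.0]
ft_force: [-0.4, -0.2, -1.7]
grip_width: 0.0349
```

Emit:
play_rows(plan=[0, 0, 1, 0, 0, 0, 0, 0, 0, 0, 0, 0])

```text
clock: 21.1
eef_pos: [0.4064, 0.1, 0.0312]
tool_rot: [-0.145, 0.989, -0.0, -0.0]
ft_force: [0.6, 0.4, -2.0]
grip_width: 0.0348
```

Emit:
play_rows(plan=[0, 0, 0.7, 0, 0, 0, 0, 0, 0, 0, 0, 0])

```text
clock: 21.35
eef_pos: [0.4065, 0.1, 0.0306]
tool_rot: [-0.145, 0.989, -0.0, -0.0]
ft_force: [-0.4, -0.3, -1.6]
grip_width: 0.035
```

Emit:
play_rows(plan=[0, 0, 0.8, 0, 0, 0, 0, 0, 0, 0, 0, 0])

```text
clock: 21.6
eef_pos: [0.4065, 0.1, 0.0303]
tool_rot: [-0.145, 0.989, 0.0, 0.0]
ft_force: [-2.3, -1.5, 4.1]
grip_width: 0.035
```

```bash
python3 look.py 5
```

```text
eef [406.5 100.   30.3] clock 21.7 ft [-2.3 -0.9  6.5] w 0.03506798888377695
turn [ 0.      0.0004 -0.0013] shift now [0.5 1.7 0.3] shift after turn [0.5 1.7 0.3]
```

```bash
sleep 3
```

```text
(no output)
```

View pics/y5.png

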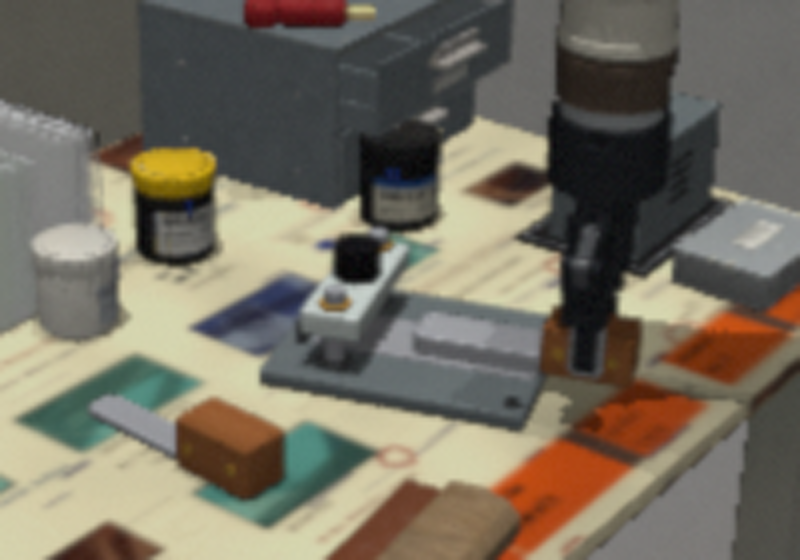

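View pics/z5.png

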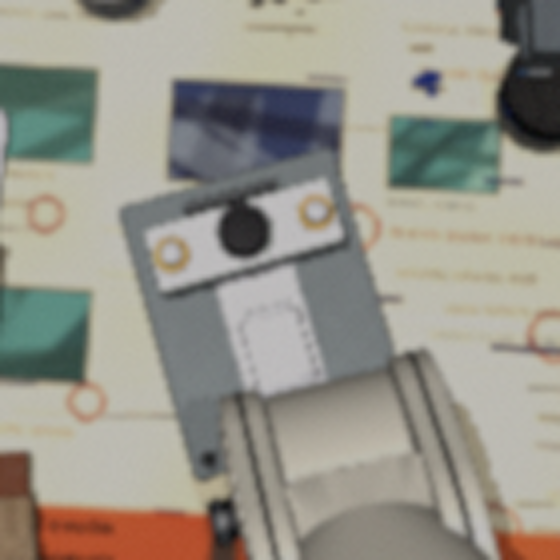

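Run:
```python
from h import *
F=np.array([.5158,.1346]);t=np.radians(16.7);R=np.array([[np.cos(t),np.sin(t)],[-np.sin(t),np.cos(t)]])
w=cloud(pickle.load(open("top5.pkl","rb")));B=w[205:260,290:355].reshape(-1,3)
L=(B[:,:2]-F)@R.T*1000;z=B[:,2]*1000
for a in range(-70,20,10):
    m=(L[:,0]>a)&(L[:,0]<=a+10)&(np.abs(L[:,1])<60)&(z>20)&(z<32)
    n=(L[:,0]>a)&(L[:,0]<=a+10)&(np.abs(L[:,1])<85)&(z>7)&(z<18)
    if m.sum()>4:print(a,m.sum(),np.round([np.percentile(L[m,1],3),np.percentile(L[m,1],97),np.median(z[m]),L[m,0].max()],1),np.round([L[n,1].min(),L[n,1].max()],1))
```

```text
-60 9 [-16.7  13.9  25.9 -50.1] [-56.9  69.7]
-50 59 [-17.8  16.3  25.5 -40.1] [-59.4  69.3]
-40 60 [-17.   15.8  25.2 -30.1] [-62.4  69.7]
-30 58 [-17.2  16.1  25.9 -20.1] [-65.2  69.4]
-20 59 [-17.1  16.1  25.3 -10.3] [-69.2  69.8]
-10 58 [-16.7  14.7  25.4  -0.3] [-69.4  69.8]
```

The blade sits flat and is within 1 mm of the bed's middle, with its tip at fixture x ≈ 0. I'll slide it in.

Emit:
play_rows(plan=[-4, 0.3, -0.3, 0, 0, 0, -8, 0.2, 0, 0, 0, 0, -10, 0, 0, 0, 0, 0, -10, 0, 0, 0, 0, 0, -10, 0, 0, 0, 0, 0, -10, 0, 0, 0, 0, 0, -8, 0, 0, 0, 0, 0, -4, 0, 0, 0, 0, 0, 0, 0, 0, 0, 0, 0])

```text
clock: 22.82
eef_pos: [0.4671, 0.1187, 0.0304]
tool_rot: [-0.145, 0.989, -0.0, -0.001]
ft_force: [-3.7, 0.2, 5.7]
grip_width: 0.035
```

```bash
python3 look.py 6
python3 - <<'E'
from h import *
from workcell import bot
F=np.array([.5158,.1346]);t=np.radians(16.7);R=np.array([[np.cos(t),np.sin(t)],[-np.sin(t),np.cos(t)]])
print(R@(bot.get_obs()["eef_pos"][:2]-F)*1000)
E
```

```text
eef [467.1 118.7  30.4] clock 22.925 ft [-2.9 -0.5  5.6] w 0.035363094392507045
turn [ 0.0001 -0.001  -0.0012] shift now [63.8  1.1  0.5] shift after turn [63.8  1.2  0.4]
[-51.21486151  -1.25748857]
```

Emit:
play_rows(plan=[-2, 0, 0, 0, 0, 0, -2, 0, 0, 0, 0, 0, 0, 0, 0, 0, 0, 0])

```text
clock: 23.3
eef_pos: [0.4707, 0.1198, 0.0304]
tool_rot: [-0.145, 0.989, -0.0, -0.001]
ft_force: [-4.3, -0.5, 4.8]
grip_width: 0.0351
```

Emit:
play_rows(plan=[-1.5, 0, 0, 0, 0, 0, 0, 0, 0, 0, 0, 0])

```text
clock: 23.55
eef_pos: [0.4714, 0.12, 0.0304]
tool_rot: [-0.145, 0.989, -0.0, -0.001]
ft_force: [-6.2, -2.6, 7.6]
grip_width: 0.0353
```

Emit:
play_rows(plan=[-1, 0, 0, 0, 0, 0, 0, 0, 0, 0, 0, 0])

```text
clock: 23.8
eef_pos: [0.4726, 0.1203, 0.0304]
tool_rot: [-0.145, 0.989, -0.0, -0.001]
ft_force: [-5.9, -1.6, 7.9]
grip_width: 0.0354
```

Emit:
play_rows(plan=[-1, 0, 0, 0, 0, 0, 0, 0, 0, 0, 0, 0])

```text
clock: 24.05
eef_pos: [0.4731, 0.1205, 0.0304]
tool_rot: [-0.145, 0.989, -0.0, -0.002]
ft_force: [-7.5, -1.7, 8.3]
grip_width: 0.0352
```

Emit:
play_rows(plan=[-1, 0, 0, 0, 0, 0, 0, 0, 0, 0, 0, 0])

```text
clock: 24.3
eef_pos: [0.4731, 0.1205, 0.0304]
tool_rot: [-0.145, 0.989, -0.0, -0.002]
ft_force: [-8.7, -3.4, 11.3]
grip_width: 0.0352
```

Emit:
play_rows(plan=[-1, 0, -0.2, 0, 0, 0, 0, 0, 0, 0, 0, 0])

```text
clock: 24.55
eef_pos: [0.4731, 0.1205, 0.0304]
tool_rot: [-0.145, 0.989, -0.0, -0.003]
ft_force: [-11.6, -3.5, 13.0]
grip_width: 0.0353
```

```bash
python3 look.py 7
python3 - <<'E'
from h import *
from workcell import bot
F=np.array([.5158,.1346]);t=np.radians(16.7);R=np.array([[np.cos(t),np.sin(t)],[-np.sin(t),np.cos(t)]])
print(R@(bot.get_obs()["eef_pos"][:2]-F)*1000)
E
```

```text
eef [473.1 120.5  30.4] clock 24.65 ft [-10.5  -2.9  12.5] w 0.03538351302552573
turn [ 0.0002 -0.0068 -0.0014] shift now [70.1  1.1  0.9] shift after turn [70.1  1.2  0.4]
[-44.98384183  -1.26086334]
```

```bash
sleep 3
```

```text
(no output)
```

View pics/y7.png

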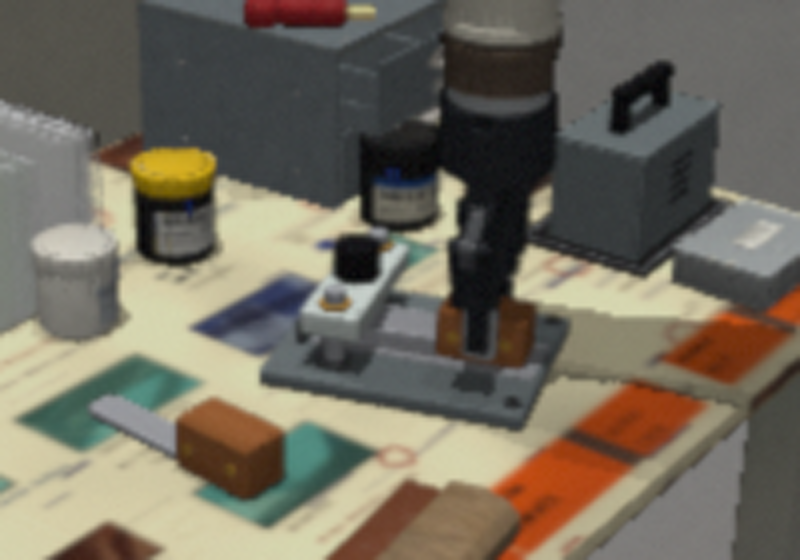

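The blade has stalled against the stop exactly where expected (grip at fixture x −45.0, y −1.3). I'll ease off the load and release.

Emit:
play_rows(plan=[2, 0, -0.6, 0, 0, 0, 0, 0, 0, 0, 0, 0])

```text
clock: 24.9
eef_pos: [0.4731, 0.1205, 0.0304]
tool_rot: [-0.145, 0.989, -0.0, -0.002]
ft_force: [-6.4, -2.4, 3.5]
grip_width: 0.0348
```

Emit:
play_rows(plan=[0, 0, 0, 0, 0, 0, 0, 0, 0, 0, 0, 0, 0, 0, 0, 0, 0, 0, 0, 0, 0, 0, 0, 0, 0, 0, 0, 0, 0, 0, 0, 0, -10, 0, 0, 0, 0, 0, -20, 0, 0, 0, 0, 0, -30, 0, 0, 0, 0, 0, -30, 0, 0, 0, 0, 0, -20, 0, 0, 0, 0, 0, 0, 0, 0, 0], hand=100)

```text
clock: 26.28
eef_pos: [0.4764, 0.1213, 0.1431]
tool_rot: [-0.145, 0.989, 0.0, 0.002]
ft_force: [0.5, 0.2, -0.7]
grip_width: 0.0857
```

```bash
python3 look.py 8
python3 - <<'E'
from h import *
go([.5158+.044*np.cos(np.radians(16.7)),.1346+.044*np.sin(np.radians(16.7)),.14],106.7)
w=cloud(pickle.load(open("top8.pkl","rb")));B=w[195:215,308:335].reshape(-1,3)
P=B[(B[:,2]>.068)];print(len(P),P.mean(0),np.median(P[:,2]))
E
```

```text
eef [474.7 120.9 140.8] clock 26.375 ft [-0.1 -0.8 -0. ] w 0.08522011162328143
turn [-0.      0.     -0.0013] shift now [ 71.7   1.2 110.8] shift after turn [ 71.7   1.3 110.8]
eef [474.7 120.9 140.8] clock 26.375 ft [-0.1 -0.8 -0. ] w 0.08522011162328143
turn [-0.      0.     -0.0013] shift now [-87.3   1.4   0.8] shift after turn [-87.3   1.3   0.8]
529 [0.49156293 0.14193574 0.5709149 ] 0.573555683761373
```

```bash
sleep 3
```

```text
(no output)
```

View pics/z8.png

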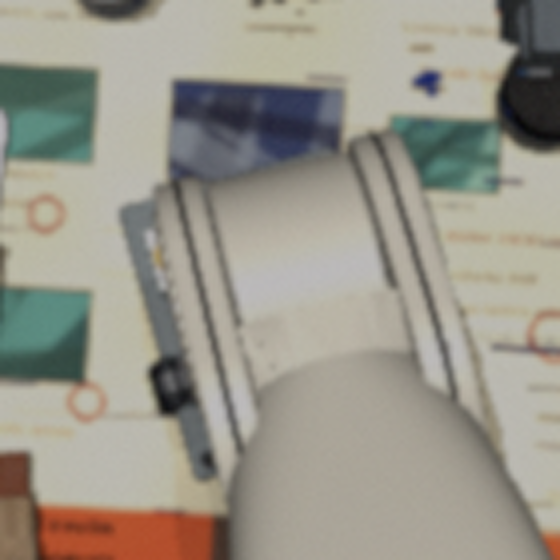

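View pics/y8.png

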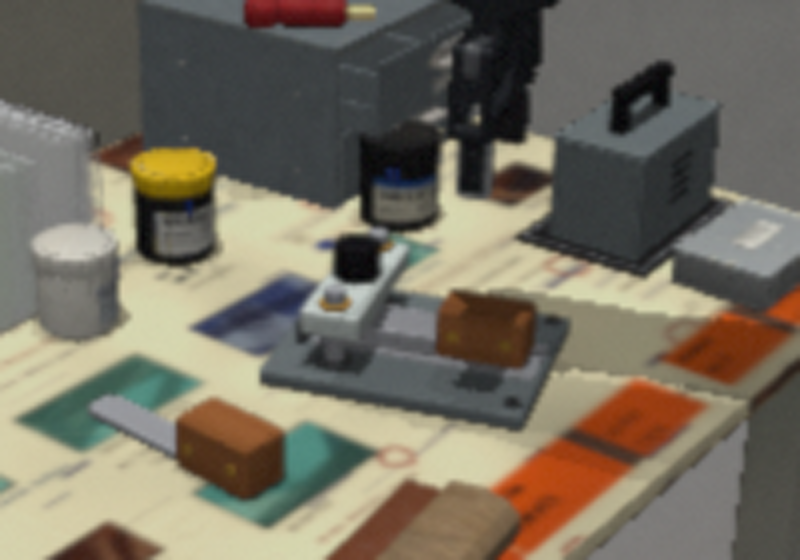

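The spacer stays in place with its blade under the bar, and the grip is at (487,328) in the side crop. I'll shut the jaws and move over the button.

Emit:
play_rows(plan=[0, 0, 0, 0, 0, 0, 0, 0, 0, 0, 0, 0, -10, 0.3, 0, 0, 0, 0, -20, 0.5, 0, 0, 0, 0, -25, 0.5, 0, 0, 0, 0, -20, 0, 0, 0, 0, 0, -12, 0, 0, 0, 0, 0, 0, 0, 10, 0, 0, 0, 0, 0, 15, 0, 0, 0, 0, 0, 0, 0, 0, 0, 0, 0, 0, 0, 0, 0], hand=0)

```text
clock: 27.75
eef_pos: [0.5573, 0.1469, 0.1157]
tool_rot: [-0.145, 0.989, -0.0, -0.0]
ft_force: [-0.1, -0.1, 0.1]
grip_width: 0.0002
```

```bash
python3 look.py 9
python3 - <<'E'
from h import *
go([.5158+.044*np.cos(np.radians(16.7)),.1346+.044*np.sin(np.radians(16.7)),.095],106.7)
E
```

```text
eef [558.  147.1 116.4] clock 27.85 ft [-0.3 -0.2 -0.6] w -3.099529214751868e-06
turn [-0.      0.0009 -0.0013] shift now [ 1.592e+02 -1.000e-01  8.630e+01] shift after turn [1.591e+02 1.000e-01 8.640e+01]
eef [558.  147.1 116.4] clock 27.85 ft [-0.3 -0.2 -0.6] w -3.099529214751868e-06
turn [-0.      0.0009 -0.0013] shift now [ 0.1  0.2 21.4] shift after turn [ 0.   0.2 21.4]
```

```bash
sleep 3
```

```text
(no output)
```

View pics/y9.png

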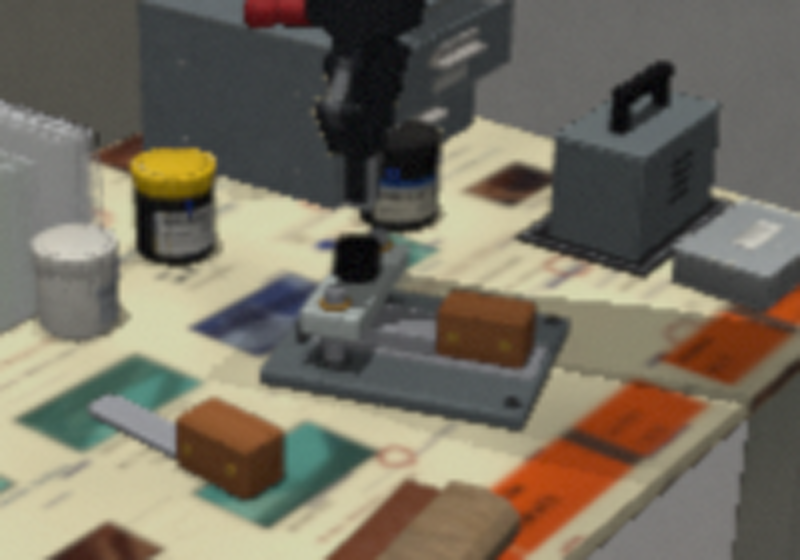

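The jaws are right above the button at (357,255). Pressing down.

Emit:
play_rows(plan=[0, 0, 8, 0, 0, 0, 0, 0, 8, 0, 0, 0, 0, 0, 4, 0, 0, 0, 0, 0, 3, 0, 0, 0, 0, 0, 3, 0, 0, 0, 0, 0, 3, 0, 0, 0, 0, 0, 0, 0, 0, 0])

```text
clock: 28.72
eef_pos: [0.5579, 0.1471, 0.0869]
tool_rot: [-0.145, 0.989, 0.0, 0.0]
ft_force: [-0.7, -0.6, 1.1]
grip_width: -0.0001
```

Emit:
play_rows(plan=[0, 0, 2, 0, 0, 0, 0, 0, 2, 0, 0, 0, 0, 0, 0, 0, 0, 0])

```text
clock: 29.1
eef_pos: [0.558, 0.1471, 0.0828]
tool_rot: [-0.145, 0.989, 0.0, 0.0]
ft_force: [-0.9, 1.1, 2.2]
grip_width: -0.0001
```

Emit:
play_rows(plan=[0, 0, 1.5, 0, 0, 0, 0, 0, 1, 0, 0, 0, 0, 0, 0, 0, 0, 0])

```text
clock: 29.48
eef_pos: [0.5579, 0.1471, 0.0803]
tool_rot: [-0.145, 0.989, 0.0, 0.0]
ft_force: [-0.5, 0.0, 1.3]
grip_width: -0.0001
```

Emit:
play_rows(plan=[0, 0, 1, 0, 0, 0, 0, 0, 0, 0, 0, 0])

```text
clock: 29.72
eef_pos: [0.558, 0.1471, 0.0801]
tool_rot: [-0.145, 0.989, 0.0, 0.0]
ft_force: [-2.5, -0.5, 7.5]
grip_width: -0.0002
```

Emit:
play_rows(plan=[0, 0, 1, 0, 0, 0, 0, 0, 0, 0, 0, 0])

```text
clock: 29.98
eef_pos: [0.558, 0.1471, 0.08]
tool_rot: [-0.145, 0.989, 0.0, 0.001]
ft_force: [-4.4, -0.8, 11.0]
grip_width: -0.0
```

It has stalled at 69 mm button height with the force rising, so the bar is seated. One small extra push, then I'll retreat.

Emit:
play_rows(plan=[0, 0, 1, 0, 0, 0, 0, 0, 0, 0, 0, 0])

```text
clock: 30.22
eef_pos: [0.558, 0.1471, 0.08]
tool_rot: [-0.145, 0.989, 0.0, 0.001]
ft_force: [-6.7, -1.7, 17.5]
grip_width: 0.0002
```

Emit:
play_rows(plan=[0, 0, -5, 0, 0, 0, 0, 0, -15, 0, 0, 0, 0, 0, -30, 0, 0, 0, 0, 0, -40, 0, 0, 0, 0, 0, -40, 0, 0, 0, 0, 35, 0, 0, 0, 0, 0, 45, 0, 0, 0, 0, 0, 45, 0, 0, 0, 0, 0, 45, 0, 0, 0, 0, 0, 45, 0, 0, 0, 0, 0, 0, 0, 0, 0, 0, 0, 0, 0, 0, 0, 0])

```text
clock: 31.72
eef_pos: [0.4963, 0.353, 0.2074]
tool_rot: [-0.145, 0.989, -0.0, -0.0]
ft_force: [0.1, -0.1, 0.3]
grip_width: 0.0001
```

```bash
python3 look.py 10
python3 - <<'E'
from h import *
F=np.array([.5158,.1346]);t=np.radians(16.7);R=np.array([[np.cos(t),np.sin(t)],[-np.sin(t),np.cos(t)]])
d=pickle.load(open("top10.pkl","rb"));w=cloud(d);B=w[150:290,280:375].reshape(-1,3)
L=(B[:,:2]-F)@R.T*1000;z=B[:,2]*1000
def s(n,m):print(n,m.sum(),rect(L[m]/1000),np.round(np.median(z[m]),1))
s("button",(np.hypot(L[:,0]-44,L[:,1])<22)&(z>60)&(z<100))
s("grip",(L[:,0]<-5)&(np.abs(L[:,1])<40)&(L[:,0]>-95)&(z>40)&(z<60))
s("blade",(L[:,0]<20)&(np.abs(L[:,1])<40)&(L[:,0]>-10)&(z>20)&(z<32))
B=w[190:290,380:490].reshape(-1,3);P=B[(B[:,2]>.08)&(B[:,2]<.094)];print("cover",rect(P))
for c0,c1 in((200,232),(238,268)):
    B=w[165:240,c0:c1].reshape(-1,3);P=B[(B[:,2]>.026)&(B[:,2]<.06)];print(len(P),rect(P) if len(P)>4 else "")
cv2.imwrite("pics/t10.png",d["frame"])
E
```

```text
eef [496.7 352.1 207.5] clock 31.825 ft [ 0.5 -0.1 -0.5] w 0.0004175206883036743
turn [-0.0004 -0.0002 -0.0026] shift now [ 158.7 -214.2  177.6] shift after turn [ 159.3 -213.8  177.5]
button 139 (array([43.,  0.]), array([28.6, 30. ]), 73.7) 68.2
grip 375 (array([-45. ,  -0.5]), array([35.8, 60. ]), 89.7) 47.2
blade 180 (array([ 4.9, -0.4]), array([35.8, 29.6]), 89.3) 25.5
cover (array([ 499.6, -140.3]), array([ 72.4, 133.3]), 0.5)
0 
359 (array([529.2, 319.3]), array([36.6, 60.2]), 84.2)
```

```bash
sleep 4
```

```text
(no output)
```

View pics/t10.png

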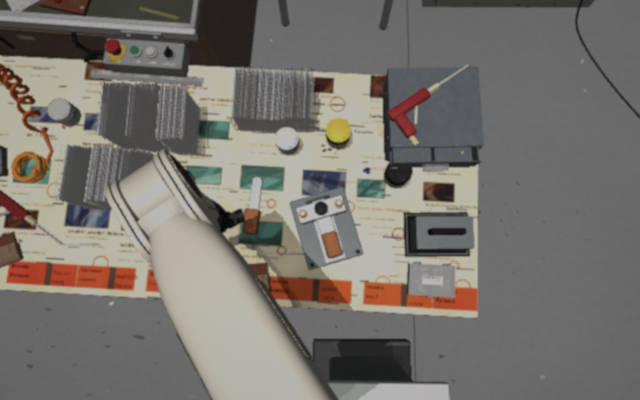

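View pics/y10.png

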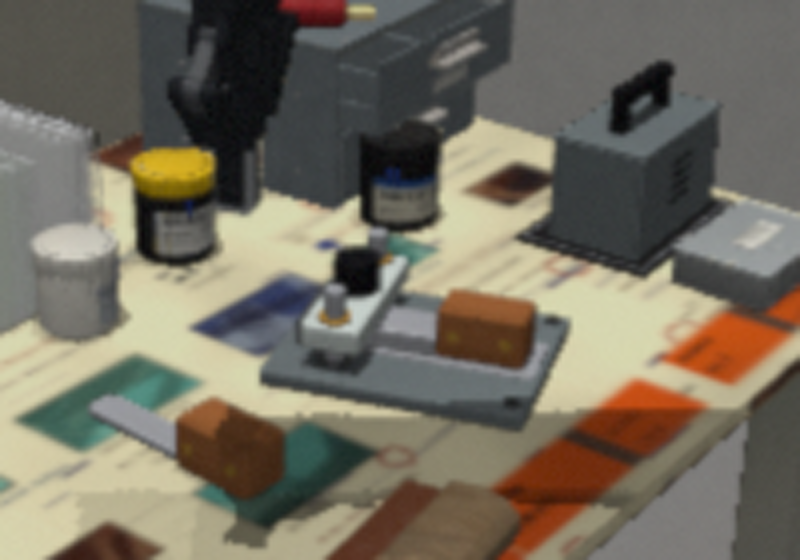

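Everything is in place. The cover stands on the mat at (440,233) in the top view. The bar is down on the blade, and the spacer grip is at (332,245). The thin spacer hasn't moved, and the robot is clear, so I'm handing in.

```bash
python3 -c "
from workcell import bot
print(bot.job_done())"
```

```text
the job is handed in; nothing more can be done
None
```

The job is done and handed in at about 32 s on the robot's clock, with the robot touching nothing; no verdict was given. What I did and what the last checks showed:

- **Cover:** I lifted it straight off the fixture and stood it upright on the mat. It measured about 2 mm from the mat's centre and parallel to the mat. Its roof was at 87 mm, as it should be.
- **Thick spacer:** I took it by the grip and set it flat on the bed. I slid it under the bar until it stalled on the stop, then let go. The grip's middle is at fixture x = −45.0 mm, which puts the tip at the 70 mm stop. It is within 1 mm of the bed's middle line and in line with the bed. The tip itself is hidden by the bar, so its position comes from the grip and the stall.
- **Bar:** I pressed it by the button with the jaws shut until it stalled at about 17 N. By the arm's position the button top was then at 69 mm, the seated height. The camera read 68.2 mm, which is within its error.
- **Everything else:** The thin spacer measured where it started. In the final pictures the jars and pin case show no movement. The arm hid most of the squeegee in the last top view, but I never went near it.

No check failed. The one disagreement was before the insertion: the top camera put the blade about 2 mm off the middle line and the side camera about 4.5 mm. I corrected by the top camera, which had also located the fixture, and the blade then measured within 1 mm of the middle.

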